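# Secure the tall pot with the sliding pot clamp

### The job

Secure the tall lidded pot on the ship's cooker: lift the release bar of the sliding pot clamp and hold it up while you slide the clamp against the pot, until its sprung pad is pushed in about half-way, then let go so that the bar drops fully into the nearest notch. If the bar comes to rest on top of a tooth, feel for the notch with gentle nudges, never forcing the clamp against a caught bar, and do not shove the pot or disturb the low pan and the ramekin.

Things in the scene. Friction and masses are not known exactly. Their poses are not given: they have to be found in the camera images.
- cooker: Two-burner stainless ship's cooker, 370 mm deep (x) by 620 mm wide (y); fixed, its place and yaw vary. Origin under its centre on the worktop, x away from the robot, y to the left, z up. Deck at z 85 mm, burners at y +165 and -165 mm (x 0), pan grates at z 115 mm. A rail runs round it; the front rail lies at x -165 mm
- notch_strip: Steel strip with square notches on top of the front rail, fixed; axes as the cooker's. Its place along the rail varies by some mm and this origin (at the cooker's centre line, on the worktop) has no set relation to the notches. 21 teeth at a pitch of 12 mm, each 6.5 mm wide and 8 mm high with 5.5 mm gaps, tops at z 170 mm
- pot_clamp: Sliding pot clamp between the burners: saddle on the front rail (x -165 mm, top with collar at z 197 mm), crossbar going back to a slider on the rear rail. Slides only along the cooker's y axis, -85 to +85 mm from the cooker's centre line, with about 6 N of friction; stays where it is left. Origin on its centre line at the cooker's x 0, 165 mm above the worktop; axes as the cooker's
- bar_grip (a point): Centre of the release bar's grip: a bar 40 mm long (cooker's y), 14 mm thick (x), 12 mm high, at z 223 mm with the bar fully down, free below for 23 mm. Pushing it sideways slides the clamp; pushed hard sideways, the bar binds against fingers and may stay up over a notch until eased
- release_bar (a joint): Release bar of the clamp: upright stem through the saddle with a steel grip on top, and below a 4 mm cross pin (lying in x) that a spring presses down between the teeth of the strip; moves only up and down in the clamp. Value: lift of the release bar in m: 0 fully down in a notch, 0.007 resting on top of a tooth, 0.013 upper stop. The spring pulls down with 4.5 N at 0 and 7.8 N at 0.013. The clamp is free to slide from 0.0075 up
- tall_pot: Tall aluminium pot with domed glass lid and black lid knob, outer diameter 150 mm, 211 mm high in all, two small loop handles towards front and back, 2 to 4 kg, standing loose on the left or right burner. Origin at the centre of its underside
- low_pan: Low open steel pan, diameter 140 mm, 72 mm high, loose on the other burner; to be left alone. Origin at the centre of its underside
- ramekin: White ceramic ramekin, diameter 72 mm, 42 mm high, on the cooker's deck under the crossbar; bystander. Origin under its centre
- clamp_pads (a point): Point on the clamp's centre line midway between its two sprung pads, 169 mm above the worktop; moves with the clamp. One pad faces left, one right: upright rubber face 70 (x) by 28 mm, 45 mm from this point when free. A pad can be pushed in 24 mm towards the clamp: its spring takes 1.5 N to start, 5.1 N half-way, 8.7 N fully in, then it is solid

How it is judged:
By the outcome, as a careful person would: the job done as asked, in the order asked, and still so for the second after the job is handed in, with the robot touching nothing.
It also fails if it takes over 51 s, if anything falls off the work surface, if the arm or the gripper's body presses on something with over 40 N, if the wrist force passes 120 N, or if a joint passes its speed limit or range.

### The arm

A 7-joint arm with a two-finger parallel gripper is mounted at the origin on the work surface. World frame = base frame: x ahead of the robot, y to its left, z up, the work surface at z = 0. Lengths are in m, angles in rad, forces in N, time in s.
With the tool pointing down it reaches from about 0.4 to 0.85 m from the base axis. Payload 4.4 kg.
Tool frame: the origin (TCP) lies midway between the tips of the shut fingers; the grasp point (between the pads) lies 19 mm behind it; z points along the fingers, y is the direction in which the jaws open and shut (so a half turn about z gives the same grasp; the last joint's range is limited). The gripper opens to 94 mm and grips with 3 to 60 N. Pads are 16 mm wide; open, the fingers measure 119 mm over their backs; the gripper's body (75 mm by 177 mm) begins 78 mm behind the grasp point.
Start: joints at [-1.271, 0.628, 0.038, 1.517, -0.027, 0.996, -0.02], TCP at [0.232, 0.607, 0.171] pointing down, gripper open.
Joint ranges: [-3.06, 3.06], [-0.37, 2.12], [-1.25, 1.32], [0.18, 2.47], [-1.1, 4.24], [0.23, 1.98], [-2.94, 2.94]. Speed limits (rad/s): [2.57, 2.57, 3.14, 3.14, 3.14, 3.14, 3.14].

### API

Orientations are given as a unit quaternion [x, y, z, w].
In Python, from station import status, vision, env gives the robot as it stands.
- The arm moves only by the tool drive_tool, never from a script. Its argument "targets" is a list of rows, each a list of 6 numbers: the shift along the tool's x, y, z in m, then the turn, a rotation vector about the tool's x, y, z in rad. A call has 1 to 12 rows; each row is the pose to reach, as a shift and turn from the pose commanded when the call began, along the tool's axes at that moment; what a row does not reach only later rows make up. A row lasts 1/8 s, in which the tool goes at most 62.5 mm and 10.7 degrees, less where a joint would pass 70% of its speed; a pose out of reach is approached as far as the arm can. A call with a gripper value outside its range is refused whole. "hand" is the finger opening in m, from 0 to 0.094, set as the call begins (left out, the last holds). The fingers move at their own pace and stop on an object; "force" is the grip in N (left out, the last holds). Time passes only in rows, so rows that repeat a pose let the fingers close. It gives the time, the measured TCP pose, the force and the opening at its end, in the units of the state.
- status.sense(): the state, without advancing time (a new reading comes with each control period).
- vision.get_image(name): name is "side" or "top"; returns the picture (400x640x3 uint8, red, green, blue); there is no depth.
- vision.camera_params(name): a dict with "fx", "fy", "cx", "cy" (pixels), "R" (3x3) and "t" (3): a world point X has camera coordinates R X + t. Camera axes: x right, y down, z forward; pixel columns grow to the right and rows downward; lengths in m; the calibration is good to about 2 mm. A picture is of the moment at which its call begins. camera_params takes no time and is no camera call.
- env.sign_off(): hands the job in, once; it reports no verdict.
Trained networks look in the newest picture that a camera, given by its name, has taken for a name from the list of things; names that differ only in an ending like _2 or _b are one class to them, and where a whole thing is asked for, a point or a joint stands for the part that bears it (a point fixed in the world has none). Each returns a list of dicts, best first, with "confidence" (0 to 1); they miss things now and then, are a little off and sometimes report something else, mostly with a low value. They report only what shows in the picture. A call takes as long as a camera call.
- vision.search_frame(target, camera): "at" ([x, y, z] in m, in the coordinates of the camera as it stood for that picture, good to about 4 mm: the middle of the surface that is visible of it).
- vision.tip_of(target, camera): "at" ([x, y, z] in m, in the coordinates of the camera as it stood for that picture, good to about 4 mm: a listed point, or the origin of a listed thing).
The state is a dict: "time": time; "q": joint angles; "joint_vel": joint speeds; "effort": joint torques, N m; "tcp_pos": TCP position; "ee_rot": TCP orientation; "force": force on the tool from outside, world axes, zero at the start; "moment": the same for the moment, N m; "gripper_width": finger opening in m.
Only numpy, scipy, OpenCV 4.12 (cv2) and the standard library are available. Lean on these libraries where they do the work, as an engineer would, in place of code of your own. Each camera call takes 0.05 s, during which the arm holds its last target.

## Working session

There is one attempt and no reset: what is moved stays moved. The work goes in short steps, Python scripts to look and compute and a tool call to move; the robot and the scene stay as the last step left them, time stands still between calls to the robot, and variables do not carry over. Pictures are saved under pics/ and viewed, and the job is handed in when it is done.

Besides the shell and the picture viewer there is one more tool, called after "Emit:" as name(argument=value, ...), one argument or row to a line, values as JSON. drive_tool: Moves the arm, as the interface text tells. Its arguments: {"type":"object","properties":{"targets":{"type":"array","items":{"type":"array","items":{"type":"number"}}},"hand":{"type":"number"},"force":{"type":"number"}},"required":["targets"]}

```bash
ls; mkdir -p pics
cat > h.py <<'E'
import numpy as np, cv2
from station import status, vision, env
def snap(cam,fn):
    im=vision.get_image(cam); cv2.imwrite('pics/'+fn,im[:,:,::-1]); return im
def w(cam,p):
    c=vision.camera_params(cam); return np.array(c['R']).T@(np.array(p)-np.array(c['t']))
def px(cam,X):
    c=vision.camera_params(cam); p=np.array(c['R'])@np.array(X)+np.array(c['t']); return c['fx']*p[0]/p[2]+c['cx'],c['fy']*p[1]/p[2]+c['cy']
E
python3 - <<'E'
from h import *
for c in ['top','side']:
    snap(c,c+'0.png')
    for n in ['cooker','pot_clamp','bar_grip','tall_pot','low_pan','clamp_pads']:
        for d in vision.tip_of(n,c)[:1]: print(c,n,d['confidence'],w(c,d['at']).round(4))
print(status.sense())
E
```

```text
pics
top cooker 0.56 [ 0.6532 -0.0716  0.001 ]
top pot_clamp 0.74 [ 0.6587 -0.0883  0.1642]
top bar_grip 0.63 [ 0.4972 -0.1081  0.2284]
top low_pan 0.83 [ 0.6726 -0.2393  0.1177]
top clamp_pads 0.66 [ 0.6595 -0.0869  0.1696]
side cooker 0.68 [ 0.6535 -0.0681 -0.001 ]
side pot_clamp 0.62 [ 0.6602 -0.0859  0.1678]
side bar_grip 0.52 [ 0.498  -0.1104  0.2303]
side low_pan 0.87 [ 0.6807 -0.2372  0.115 ]
side clamp_pads 0.95 [ 0.658  -0.0885  0.1711]
{'time': 0.7, 'q': array([-1.27078606,  0.62834625,  0.03850463,  1.51738891, -0.02698146,
        0.99633507, -0.01999649]), 'joint_vel': array([-8.95025898e-04, -2.43004134e-03,  3.23799462e-04, -2.63296870e-03,
        9.58848094e-04,  3.34836273e-05,  7.86725378e-04]), 'effort': array([-8.63261048e-04, -5.49436533e+01,  1.14265837e+00, -1.86919785e+01,
       -5.24525216e-02,  1.55727554e-02, -7.11700181e-06]), 'tcp_pos': array([0.23249528, 0.60701442, 0.17121693]), 'ee_rot': array([ 1.81894344e-01,  9.83318080e-01,  2.17863839e-05, -6.89280198e-06]), 'force': array([ 0.1425566 ,  0.41573206, -0.04887619]), 'moment': array([-0.03115202, -0.05705168,  0.01613498]), 'gripper_width': 0.09418527470985938}
```

View pics/top0.png

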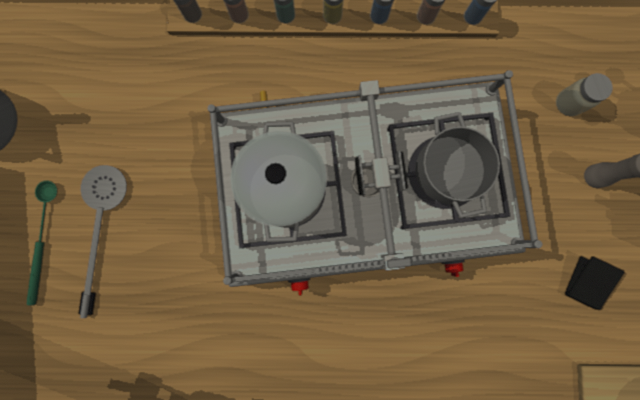

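View pics/side0.png

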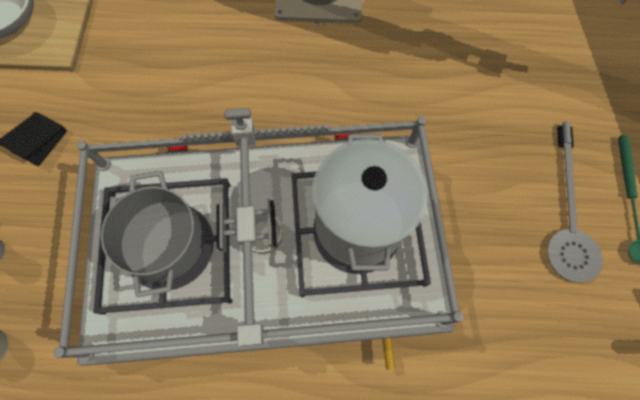

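Run:
```python
from h import *
for c in ['top','side']:
    for f in [vision.tip_of,vision.search_frame]:
        print(c,[(round(d['confidence'],2),w(c,d['at']).round(4)) for d in f('tall_pot',c)])
    k=vision.camera_params(c);print({a:np.round(b,3) for a,b in k.items()})
```

```text
top []
top [(0.7, array([0.6223, 0.0929, 0.2917]))]
{'fx': np.float64(406.479), 'fy': np.float64(406.479), 'cx': np.float64(317.209), 'cy': np.float64(199.571), 'R': array([[ 0.01 , -1.   , -0.005],
       [-0.995, -0.009, -0.102],
       [ 0.102,  0.006, -0.995]]), 't': array([0.024, 0.621, 0.868])}
side []
side [(0.57, array([0.6578, 0.0877, 0.2905]))]
{'fx': np.float64(426.747), 'fy': np.float64(426.747), 'cx': np.float64(320.542), 'cy': np.float64(201.472), 'R': array([[-0.04 ,  0.999,  0.009],
       [ 0.943,  0.041, -0.33 ],
       [-0.33 , -0.005, -0.944]]), 't': array([-0.003, -0.525,  1.049])}
```

```bash
cat >> h.py <<'E'
def ray(cam,u,v,z):
    c=vision.camera_params(cam);R=np.array(c['R']);t=np.array(c['t'])
    o=-R.T@t;d=R.T@np.array([(u-c['cx'])/c['fx'],(v-c['cy'])/c['fy'],1]);return o+d*(z-o[2])/d[2]
E
python3 - <<'E'
from h import *
for c,pts in dict(top=dict(knob=(275,173)),side=dict(knob=(374,178))).items():
    for k,p in pts.items():
        for z in (.30,.31,.32): print(c,k,z,ray(c,*p,z).round(4))
a=cv2.imread('pics/top0.png');b=cv2.imread('pics/side0.png')
cv2.imwrite('pics/t1.png',cv2.resize(a[70:290,200:360],None,fx=5,fy=5,interpolation=2)[:600*2:2] if 0 else cv2.resize(a[220:300,210:410],None,fx=4,fy=4,interpolation=2))
cv2.imwrite('pics/t2.png',cv2.resize(a[120:250,210:410],None,fx=4,fy=4,interpolation=2))
cv2.imwrite('pics/s1.png',cv2.resize(b[100:250,180:380],None,fx=4,fy=4,interpolation=2))
E
```

```text
top knob 0.3 [0.6339 0.0951 0.3   ]
top knob 0.31 [0.6322 0.094  0.31  ]
top knob 0.32 [0.6306 0.0929 0.32  ]
side knob 0.3 [0.6241 0.0957 0.3   ]
side knob 0.31 [0.6283 0.0944 0.31  ]
side knob 0.32 [0.6325 0.0931 0.32  ]
```

View pics/t1.png

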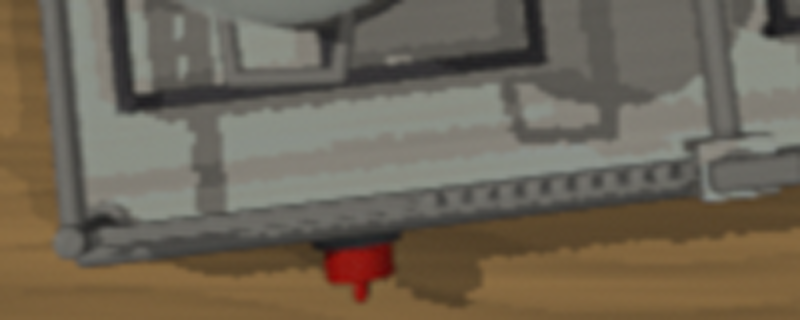

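View pics/t2.png

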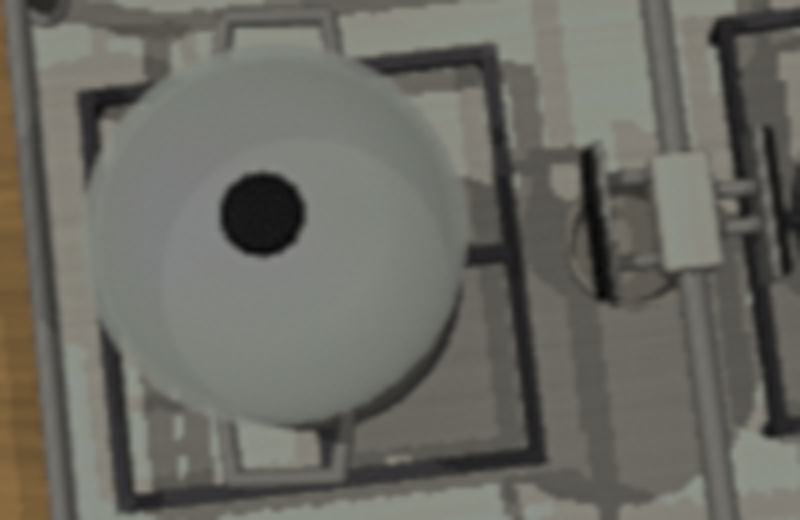

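View pics/s1.png

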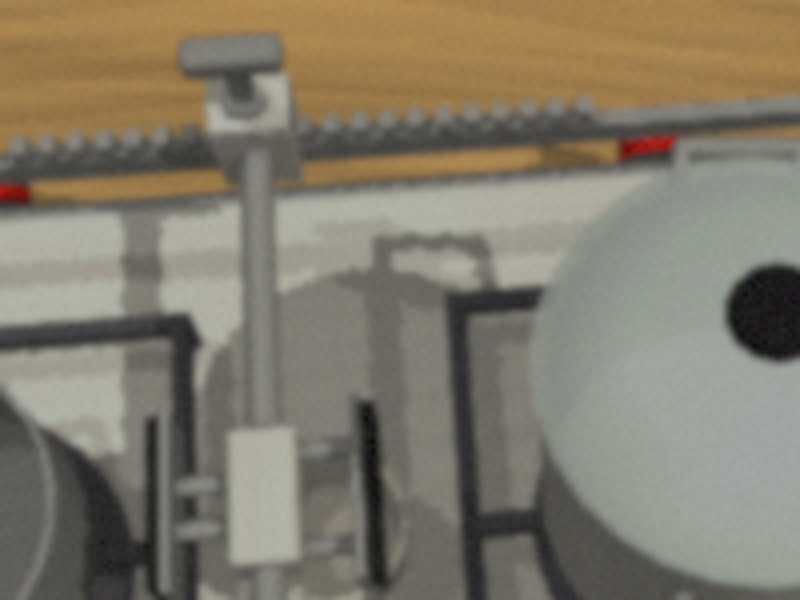

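Run:
```python
from h import *
from scipy.optimize import least_squares
def tri(a,b):
    f=lambda X: np.r_[np.array(px('top',X))-a,np.array(px('side',X))-b]
    r=least_squares(f,[.6,-.1,.2]);return r.x.round(4),r.fun.round(1)
P={}
for n,a,b in [('FL',(227.5,280.5),(421,122)),('FR',(535,245),(83,147)),('RL',(212,109),(455,317)),('RR',(509,75),(64,351)),('pad',(359,176.5),(273,224)),('knob',(275,173),(374,178)),('box',(380.7,172.5),(246,223.5))]:
    P[n]=tri(a,b)[0]; print(n,tri(a,b))
for a,b in [('FR','FL'),('RR','RL')]:
    d=P[b]-P[a];print('yaw',np.arctan2(-d[0],d[1]),np.linalg.norm(d))
for a,b in [('FR','RR'),('FL','RL')]:
    d=P[b]-P[a];print('yaw',np.arctan2(d[1],d[0]),np.linalg.norm(d))
print('centre',np.mean([P[k] for k in('FL','FR','RL','RR')],0))
b=cv2.imread('pics/side0.png')
print(ray('side',237.8,113.8,.229))
cv2.imwrite('pics/s2.png',cv2.resize(b[110:150,170:335],None,fx=4.8,fy=10,interpolation=2))
```

```text
FL (array([0.4539, 0.1964, 0.1561]), array([-0.3, -0. , -0.3, -0. ]))
FR (array([ 0.5259, -0.3853,  0.1507]), array([ 0.8, -0.2,  0.8,  0. ]))
RL (array([0.7844, 0.2368, 0.1534]), array([0.4, 0. , 0.3, 0. ]))
RR (array([ 0.8559, -0.3403,  0.1558]), array([-2.4,  0.6, -1.7, -0. ]))
pad (array([ 0.6522, -0.0489,  0.1596]), array([-0.5,  0. , -0.4, -0. ]))
knob (array([0.6311, 0.0934, 0.3167]), array([-0.1, -0. , -0.1, -0. ]))
box (array([ 0.6576, -0.0887,  0.1752]), array([-0.1,  0. , -0.1, -0. ]))
yaw 0.12314879909313112 0.5861638422830259
yaw 0.12326718062949436 0.5815173428196273
yaw 0.1355277139855007 0.3330930950950499
yaw 0.12163558536592489 0.33297101975997845
centre [ 0.655025 -0.0731    0.154   ]
[ 0.49485119 -0.10901283  0.229     ]
```

View pics/s2.png

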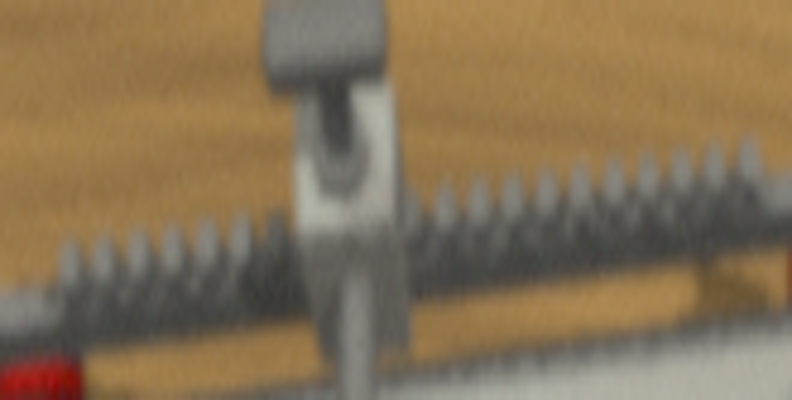

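Run:
```python
from h import *
th=.1235;c0=np.array([.655,-.0731]);ex=np.array([np.cos(th),np.sin(th)]);ey=np.array([-ex[1],ex[0]])
def ck(p): d=np.array(p)[:2]-c0; return (d@ex).round(4),(d@ey).round(4)
for u,v in [(184.2,134.2),(325.8,125.0)]: print('side tooth',ck(ray('side',u,v,.17)))
# top: refine teeth profile
a=cv2.imread('pics/top0.png',0).astype(float);s=cv2.imread('pics/side0.png',0).astype(float)
for cam,im in(('top',a),('side',s)):
  for z,xc in((.17,-.165),(.168,-.165),(.17,-.163),(.17,-.167)):
    ys=np.arange(-.15,.15,.0005)
    pr=[]
    for y in ys:
        q=c0+ex*xc+ey*y;u,v=px(cam,[*q,z]);pr.append(cv2.getRectSubPix(im.astype(np.float32),(1,1),(u,v))[0,0])
    pr=np.array(pr)
    for lo,hi in((-.11,-.04),(.01,.1)):
        m=(ys>lo)&(ys<hi);p=pr[m]-np.poly1d(np.polyfit(ys[m],pr[m],3))(ys[m])
        F=(p*np.exp(-2j*np.pi*ys[m]/.012)).mean();print(cam,z,xc,lo,'tooth phase mm',round((np.angle(F)*-1/(2*np.pi)*12)%12,2),'amp',abs(F).round(2))
```

```text
side tooth (np.float64(-0.167), np.float64(-0.1166))
side tooth (np.float64(-0.1657), np.float64(0.1242))
top 0.17 -0.165 -0.11 tooth phase mm 3.42 amp 9.02
top 0.17 -0.165 0.01 tooth phase mm 3.5 amp 9.89
top 0.168 -0.165 -0.11 tooth phase mm 2.94 amp 8.96
top 0.168 -0.165 0.01 tooth phase mm 3.34 amp 9.93
top 0.17 -0.163 -0.11 tooth phase mm 3.53 amp 9.37
top 0.17 -0.163 0.01 tooth phase mm 3.27 amp 8.46Traceback (most recent call last):
  File "<stdin>", line 12, in <module>
  File "h.py", line 8, in px
    c=vision.camera_params(cam); p=np.array(c['R'])@np.array(X)+np.array(c['t']); return c['fx']*p[0]/p[2]+c['cx'],c['fy']*p[1]/p[2]+c['cy']
ValueError: time passes only in moves, steps and waits
```

Emit:
drive_tool(
  targets=[
    [0, 0, -0.06, 0, 0, 0],
    [0, 0, -0.12, 0, 0, 0.1],
    [-0.03, -0.035, -0.17, 0, 0, 0.2],
    [-0.5, -0.574, -0.17, 0, 0, 1.08],
    [-0.5, -0.574, -0.17, 0, 0, 1.08],
    [-0.5, -0.574, -0.17, 0, 0, 1.08],
    [-0.5, -0.574, -0.17, 0, 0, 1.08],
    [-0.5, -0.574, -0.17, 0, 0, 1.08],
    [-0.5, -0.574, -0.17, 0, 0, 1.08],
    [-0.5, -0.574, -0.17, 0, 0, 1.08],
    [-0.5, -0.574, -0.17, 0, 0, 1.08],
    [-0.5, -0.574, -0.17, 0, 0, 1.08],
  ],
  hand=0.05,
)

```text
time: 2.4
tcp_pos: [0.4407, 0.0373, 0.3408]
ee_rot: [0.661, 0.75, 0.001, 0.0]
force: [1.1, 0.7, -0.1]
gripper_width: 0.0499
```

Emit:
drive_tool(
  targets=[
    [-0.06, 0.015, 0, 0, 0, 0],
    [-0.12, 0.03, 0, 0, 0, 0],
    [-0.151, 0.035, 0.03, 0, 0, 0],
    [-0.151, 0.035, 0.075, 0, 0, 0],
    [-0.151, 0.035, 0.075, 0, 0, 0],
    [-0.151, 0.035, 0.075, 0, 0, 0],
  ],
)

```text
time: 3.15
tcp_pos: [0.4947, -0.1064, 0.2667]
ee_rot: [0.661, 0.75, 0.001, 0.001]
force: [0.5, 0.1, 0.6]
gripper_width: 0.0502
```

Run:
```python
from h import *
s=status.sense();print(s['time'],s['tcp_pos'],s['ee_rot'],s['force'],s['q'].round(2))
a=snap('side','side1.png');b=snap('top','top1.png')
cv2.imwrite('pics/c1.png',np.vstack([cv2.resize(a[60:180,140:340],None,fx=4,fy=2.5),cv2.resize(b[170:290,310:510],None,fx=4,fy=2.5)])[:,:,::-1])
for c in ['top','side']: print([(round(d['confidence'],2),w(c,d['at']).round(4)) for d in vision.tip_of('bar_grip',c)])
```

```text
3.15 [ 0.49474819 -0.10638186  0.26667731] [6.61301137e-01 7.50119924e-01 5.67308526e-04 7.64760797e-04] [0.53683097 0.13646808 0.5717819 ] [-0.3   0.37  0.64  1.79 -0.25  1.06  0.55]
[(0.64, array([ 0.4939, -0.1105,  0.2313]))]
[(0.85, array([ 0.4997, -0.1131,  0.2329]))]
```

View pics/c1.png

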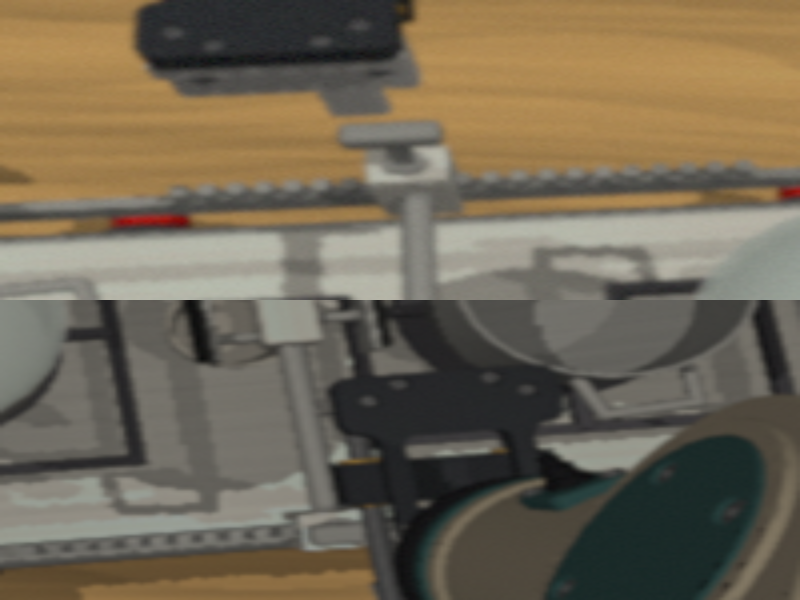

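Run:
```python
from h import *
for p in [(.4947,-.1064,.2667),(.5197,-.1033,.2667),(.4697,-.1095,.2667),(.493,-.1078,.229),(.4945,-.1085,.235)]: print(p,np.round(px('side',p),1),np.round(px('top',p),1))
```

```text
(0.4947, -0.1064, 0.2667) [235.1 100.5] [400.9 263.2]
(0.5197, -0.1033, 0.2667) [235.4 115.3] [398.8 247.5]
(0.4697, -0.1095, 0.2667) [234.8  86.1] [403.  279.1]
(0.493, -0.1078, 0.229) [238.7 112.8] [397.3 263.1]
(0.4945, -0.1085, 0.235) [237.5 111.6] [398.4 262.4]
```

Run:
```python
import cv2
a=cv2.imread('pics/side1.png');cv2.imwrite('pics/c2.png',cv2.resize(a[60:160,170:300],None,fx=6,fy=6,interpolation=2))
```

```text
(no output)
```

View pics/c2.png

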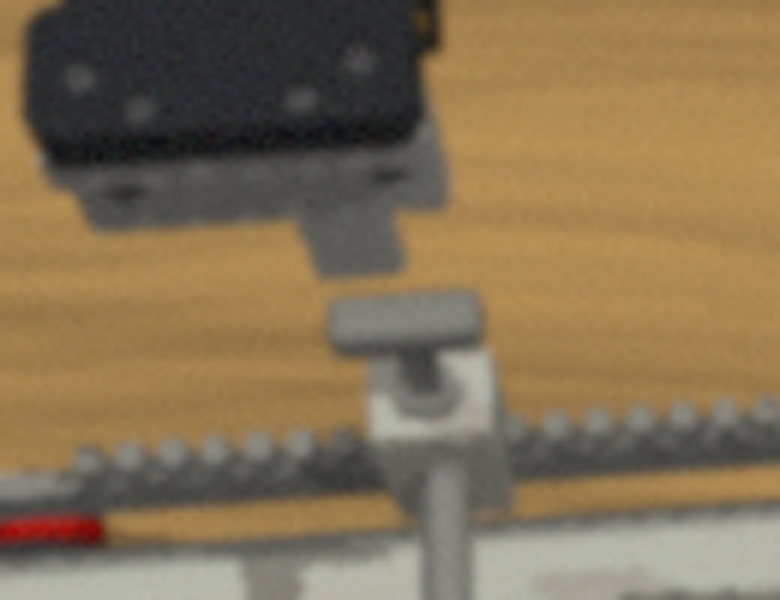

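Run:
```python
from h import *
im=cv2.imread('pics/side1.png');im2=cv2.imread('pics/top1.png')
T=np.array([.4947,-.1064,.2667]);ey=np.array([.992,.125,0]);exx=np.array([-.125,.992,0]);ez=np.array([0,0,1])
def L(im,cam,pts,col):
    p=np.array([px(cam,q) for q in pts]);cv2.polylines(im,[np.round(p*16).astype(int)],True,col,1,cv2.LINE_AA,4)
for i,c in((im,'side'),(im2,'top')):
    L(i,c,[T+a*ey*.0885+b*exx*.0375+ez*.097 for a,b in((-1,-1),(-1,1),(1,1),(1,-1))],(0,0,255))
    for s in(-1,1):
        L(i,c,[T+s*ey*.025+b*exx*.008+ez*h for b,h in((-1,0),(1,0),(1,.06),(-1,.06))],(0,255,0))
        L(i,c,[T+s*ey*.0375+b*exx*.008+ez*h for b,h in((-1,0),(1,0),(1,.06),(-1,.06))],(255,0,0))
cv2.imwrite('pics/o1.png',np.hstack([cv2.resize(im[0:160,150:300],None,fx=3.6,fy=3.6)[:, :400],cv2.resize(im2[150:310,330:480],None,fx=3.6,fy=3.6)[:,:400]]) if 0 else cv2.resize(im[0:160,130:330],None,fx=4,fy=3.7))
cv2.imwrite('pics/o2.png',cv2.resize(im2[170:320,330:530],None,fx=4,fy=4))
```

```text
(no output)
```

View pics/o1.png

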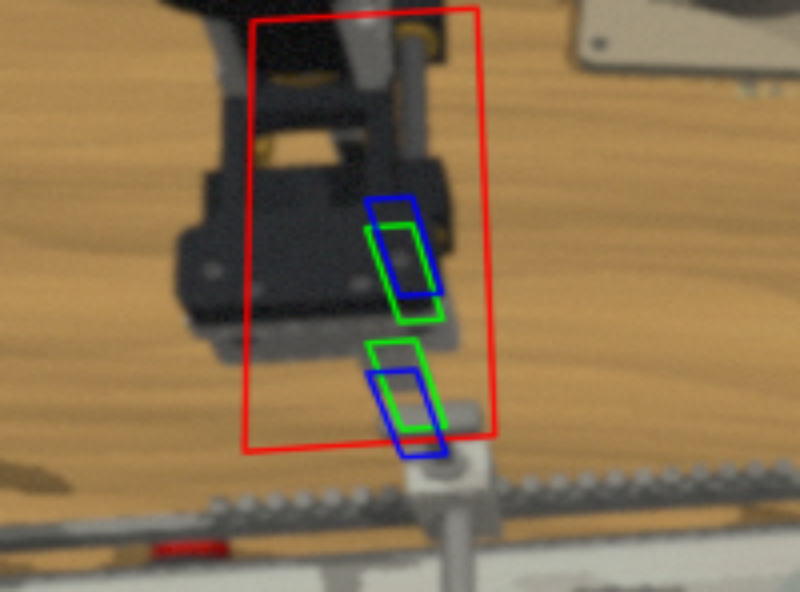

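View pics/o2.png

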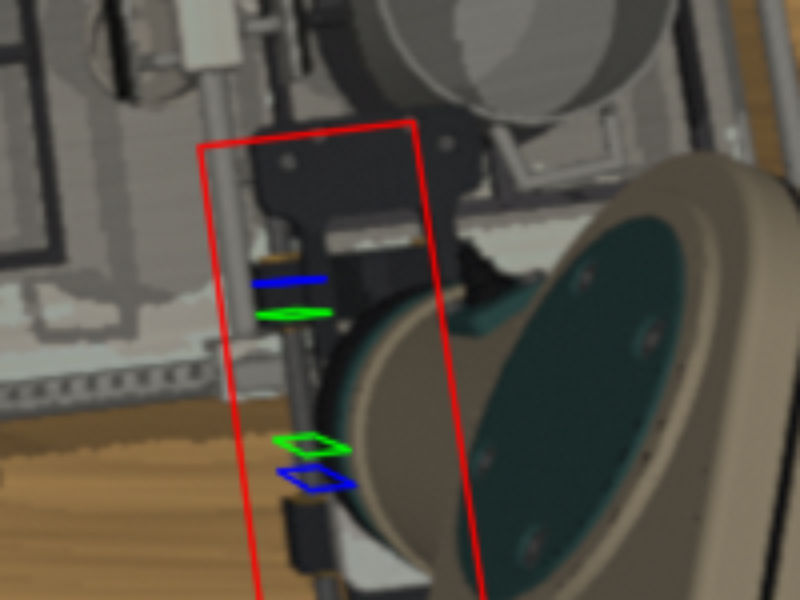

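Emit:
drive_tool(
  targets=[
    [0, 0, 0.03, 0, 0, 0],
    [0, 0, 0.045, 0, 0, 0],
    [0, 0, 0.058, 0, 0, 0],
    [0, 0, 0.058, 0, 0, 0],
  ],
)

```text
time: 3.85
tcp_pos: [0.4935, -0.1063, 0.2068]
ee_rot: [0.662, 0.75, -0.0, -0.001]
force: [1.2, -0.0, 0.9]
gripper_width: 0.0503
```

Run:
```python
from h import *
s=status.sense();print(s['time'],s['tcp_pos'],s['force'])
a=snap('side','side2.png')
cv2.imwrite('pics/c3.png',cv2.resize(a[60:160,170:300],None,fx=6,fy=6,interpolation=2)[:,:,::-1])
```

```text
3.85 [ 0.49345351 -0.1063433   0.20679573] [ 1.22787601 -0.00134021  0.91269249]
```

View pics/c3.png

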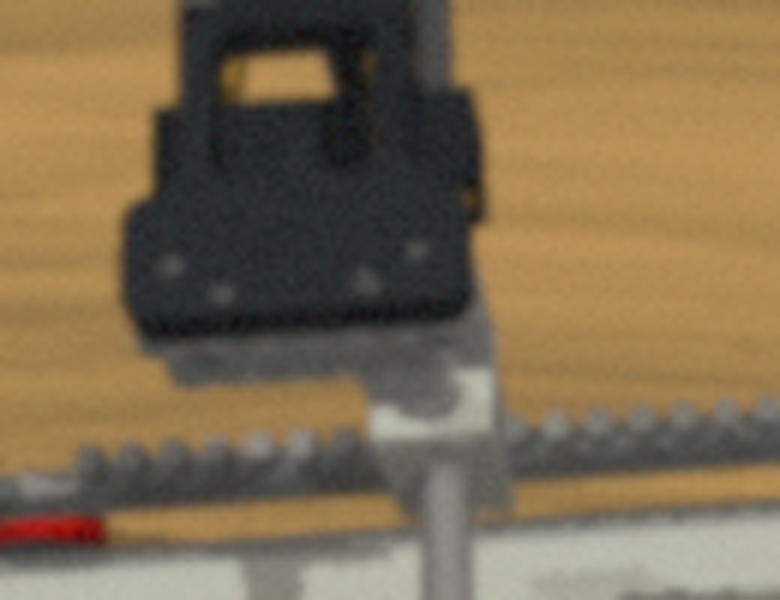

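Emit:
drive_tool(
  targets=[
    [0, 0, 0, 0, 0, 0],
    [0, 0, 0, 0, 0, 0],
    [0, 0, 0, 0, 0, 0],
    [0, 0, 0, 0, 0, 0],
  ],
  hand=0,
  force=35,
)

```text
time: 4.4
tcp_pos: [0.4939, -0.1065, 0.2074]
ee_rot: [0.662, 0.75, 0.0, 0.0]
force: [-1.2, -0.1, -0.3]
gripper_width: 0.0137
```

Run:
```python
from h import *
s=status.sense();print(s['time'],s['tcp_pos'],s['force'],s['gripper_width'])
a=snap('side','side3.png')
cv2.imwrite('pics/c4.png',cv2.resize(a[60:160,170:300],None,fx=6,fy=6,interpolation=2)[:,:,::-1])
```

```text
4.4 [ 0.49391827 -0.10649548  0.20743159] [-1.19328666 -0.10317591 -0.32098083] 0.013745077431393356
```

View pics/c4.png

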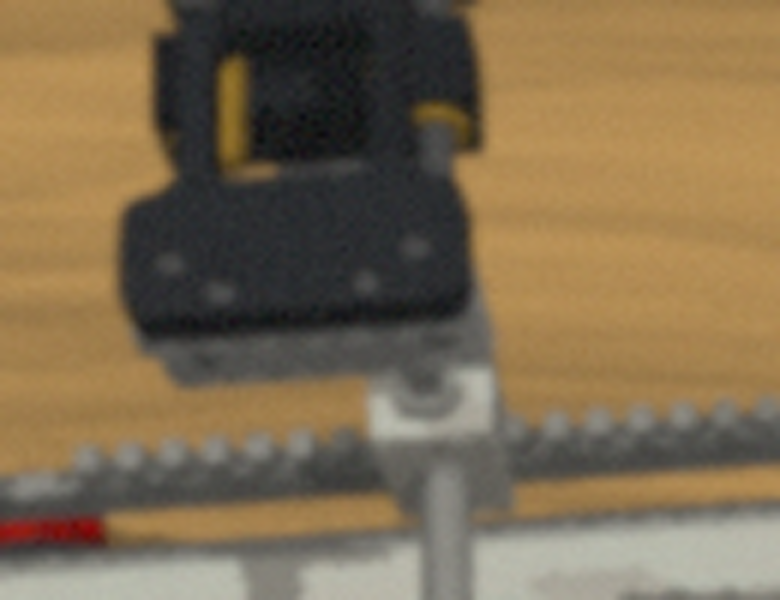

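Emit:
drive_tool(
  targets=[
    [0, 0, -0.005, 0, 0, 0],
    [0, 0, -0.0105, 0, 0, 0],
    [0, 0, -0.0105, 0, 0, 0],
  ],
)

```text
time: 4.82
tcp_pos: [0.4943, -0.1066, 0.2184]
ee_rot: [0.662, 0.75, 0.0, 0.001]
force: [-0.4, -0.3, -0.1]
gripper_width: 0.0004
```

Run:
```python
from h import *
s=status.sense();print(s['time'],s['tcp_pos'],s['force'],s['gripper_width'],s['ee_rot'])
```

```text
4.825 [ 0.49431355 -0.10662621  0.21841599] [-0.42498525 -0.31495915 -0.13137605] 0.0004428780715903395 [6.61531469e-01 7.49917121e-01 3.75178510e-04 5.36083756e-04]
```

Run:
```python
from h import *
a=snap('side','side4.png');b=snap('top','top4.png')
T=np.array([.4943,-.1066,.2184])
for c,i in(('side',a),('top',b)):
    u=px(c,T);print(c,u); cv2.circle(i,(round(u[0]),round(u[1])),2,(255,0,0),1)
cv2.imwrite('pics/c5.png',cv2.resize(a[60:160,170:300],None,fx=6,fy=6,interpolation=2)[:,:,::-1])
for c in ['top','side']: print([(round(d['confidence'],2),w(c,d['at']).round(4)) for d in vision.tip_of('bar_grip',c)])
```

```text
side (np.float64(240.5072940886456), np.float64(117.038792187452))
top (np.float64(395.3822419820624), np.float64(261.9692284847388))
[(0.6, array([ 0.4911, -0.1119,  0.2284])), (0.42, array([ 0.6572, -0.0895,  0.1655]))]
[(0.73, array([ 0.6563, -0.0916,  0.1731])), (0.5, array([ 0.4973, -0.1123,  0.2307]))]
```

View pics/c5.png

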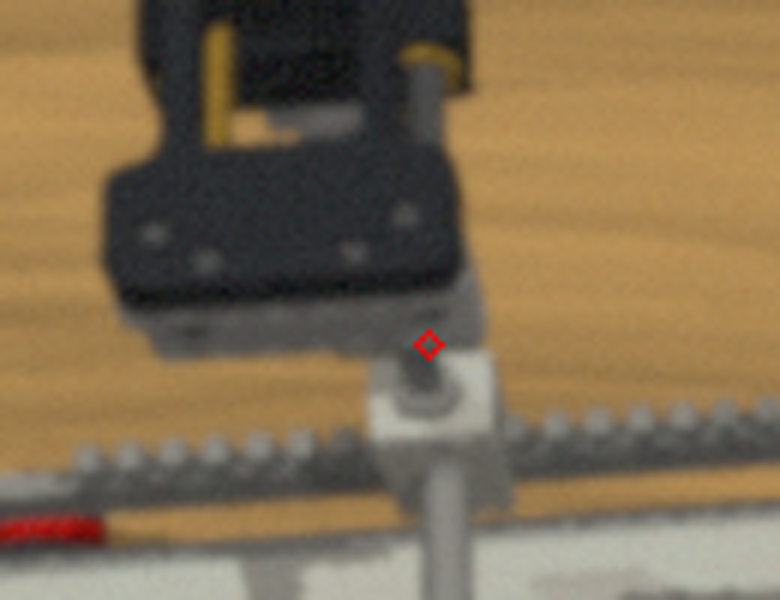

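Emit:
drive_tool(
  targets=[
    [0, 0, 0.002, 0, 0, 0],
    [0, 0, 0.003, 0, 0, 0],
  ],
)

```text
time: 5.28
tcp_pos: [0.4937, -0.1064, 0.2145]
ee_rot: [0.662, 0.75, -0.0, -0.0]
force: [1.1, 0.1, -0.1]
gripper_width: 0.0003
```

Emit:
drive_tool(
  targets=[
    [0, 0, 0.002, 0, 0, 0],
    [0, 0, 0.003, 0, 0, 0],
  ],
)

```text
time: 5.52
tcp_pos: [0.4937, -0.1065, 0.2116]
ee_rot: [0.662, 0.75, -0.0, -0.0]
force: [0.2, -0.6, 0.4]
gripper_width: 0.0008
```

Emit:
drive_tool(
  targets=[
    [0, 0, 0.001, 0, 0, 0],
    [0, 0, 0.002, 0, 0, 0],
  ],
)

```text
time: 5.78
tcp_pos: [0.4938, -0.1065, 0.2097]
ee_rot: [0.662, 0.75, 0.0, 0.0]
force: [0.7, -0.3, -0.9]
gripper_width: 0.0004
```

Emit:
drive_tool(
  targets=[
    [0, 0, 0.001, 0, 0, 0],
    [0, 0, 0.0015, 0, 0, 0],
  ],
)

```text
time: 6.02
tcp_pos: [0.4938, -0.1065, 0.2082]
ee_rot: [0.662, 0.75, -0.0, -0.0]
force: [-0.9, 0.3, 0.5]
gripper_width: 0.0002
```

Run:
```python
from h import *
s=status.sense();print(s['time'],s['tcp_pos'],s['q'].round(4))
a=snap('side','side5.png');b=snap('top','top5.png')
cv2.imwrite('pics/c6.png',cv2.resize(a[0:150,150:350],None,fx=4,fy=4,interpolation=2)[:,:,::-1])
cv2.imwrite('pics/c7.png',cv2.resize(b[170:320,330:530],None,fx=4,fy=4,interpolation=2)[:,:,::-1])
```

```text
6.025 [ 0.49378695 -0.10647734  0.20821211] [-0.2658  0.4303  0.6057  1.8781 -0.3019  0.9252  0.6062]
```

View pics/c6.png

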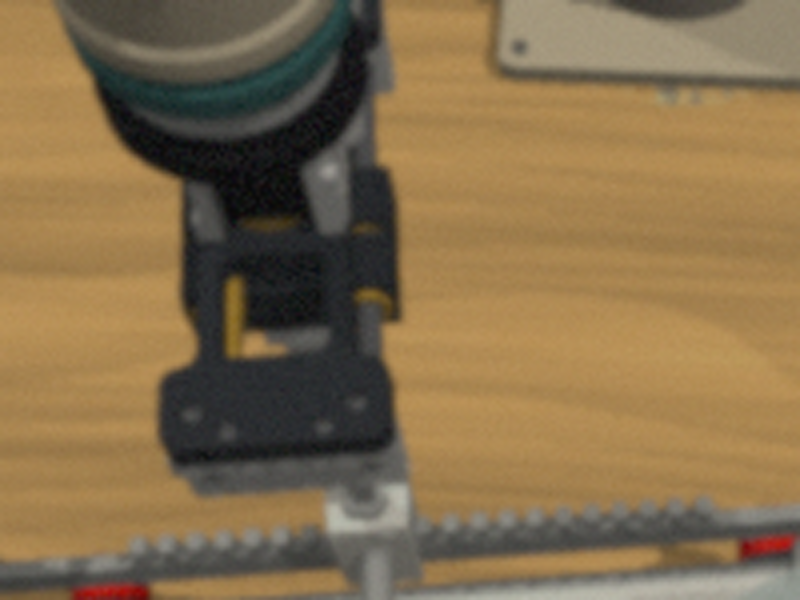

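View pics/c7.png

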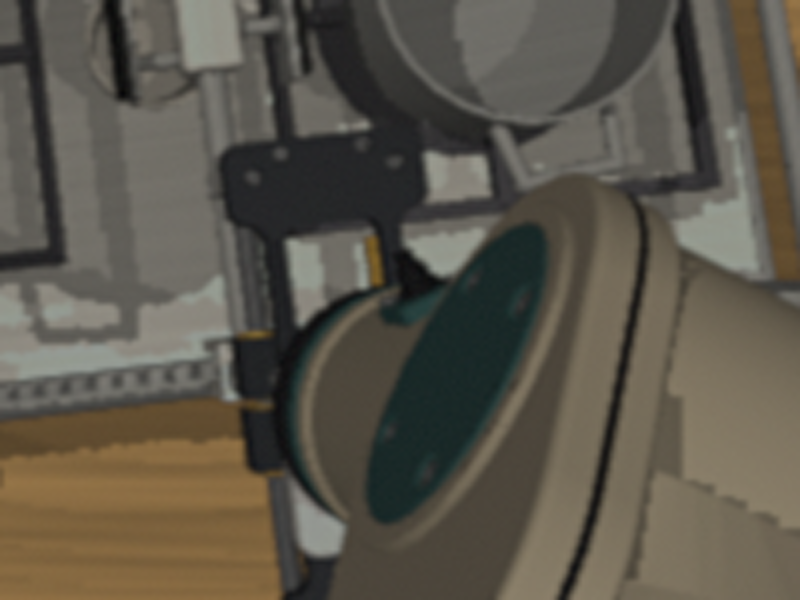

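Run:
```python
import cv2,numpy as np
r=lambda n:cv2.imread('pics/%s.png'%n).astype(int)
d=np.abs(r('side2')-r('side3')).sum(2)
d1=np.abs(r('side1')-r('side0')).sum(2)
g=lambda d:cv2.resize(np.clip(d*3,0,255).astype(np.uint8)[70:140,200:270],None,fx=5.7,fy=7,interpolation=0)
cv2.imwrite('pics/d1.png',np.hstack([g(d1),g(d)]))
```

```text
(no output)
```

View pics/d1.png

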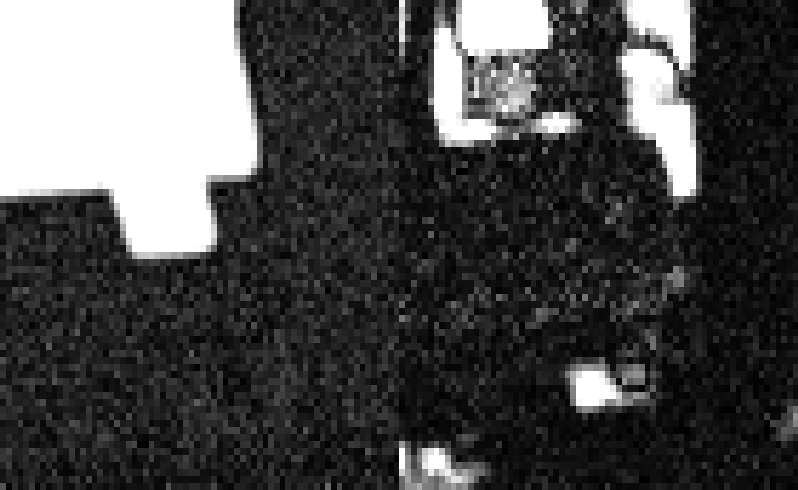

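Run:
```python
from h import *
from scipy.optimize import least_squares
d=np.array([-.0012,0.0001,-.0599])
f=lambda P: np.r_[np.array(px('side',P))-[230.7,106.7],np.array(px('side',P+d))-[236.8,128.3]]
r=least_squares(f,[.52,-.1,.27]);print(r.x,r.fun)
for z in(.2667,.28,.29): print(z,ray('side',230.7,106.7,z))
```

```text
[ 0.53331099 -0.10139596  0.31149217] [-0.84317768  0.31694155  0.92605499 -0.34809426]
0.2667 [ 0.50553134 -0.11182755  0.2667    ]
0.28 [ 0.51361837 -0.10840729  0.28      ]
0.29 [ 0.51969884 -0.10583566  0.29      ]
```

Emit:
drive_tool(
  targets=[
    [0, 0, 0.0015, 0, 0, 0],
    [0, 0, 0.003, 0, 0, 0],
    [0, 0, 0.003, 0, 0, 0],
  ],
)

```text
time: 6.5
tcp_pos: [0.4937, -0.1065, 0.2051]
ee_rot: [0.662, 0.75, -0.0, -0.0]
force: [-0.5, -0.1, 0.5]
gripper_width: 0.0006
```

Emit:
drive_tool(
  targets=[
    [0, 0, 0.0015, 0, 0, 0],
    [0, 0, 0.003, 0, 0, 0],
    [0, 0, 0.003, 0, 0, 0],
  ],
)

```text
time: 6.88
tcp_pos: [0.4937, -0.1065, 0.2021]
ee_rot: [0.662, 0.75, -0.0, -0.0]
force: [-0.6, -0.0, 0.0]
gripper_width: 0.0003
```

Emit:
drive_tool(
  targets=[
    [0, 0, 0.0015, 0, 0, 0],
    [0, 0, 0.003, 0, 0, 0],
    [0, 0, 0.003, 0, 0, 0],
  ],
)

```text
time: 7.25
tcp_pos: [0.4938, -0.1064, 0.1992]
ee_rot: [0.662, 0.75, 0.0, 0.0]
force: [0.4, -0.3, 0.2]
gripper_width: 0.0009
```

Emit:
drive_tool(
  targets=[
    [0, 0, 0.0015, 0, 0, 0],
    [0, 0, 0.003, 0, 0, 0],
    [0, 0, 0.003, 0, 0, 0],
  ],
)

```text
time: 7.62
tcp_pos: [0.4937, -0.1065, 0.196]
ee_rot: [0.662, 0.75, -0.0, -0.0]
force: [0.2, -0.6, -0.3]
gripper_width: 0.0006
```

Run:
```python
from h import *
s=status.sense();print(s['time'],s['tcp_pos'],s['force'],s['moment'])
a=snap('side','side6.png')
cv2.imwrite('pics/c8.png',cv2.resize(a[60:160,170:300],None,fx=6,fy=6,interpolation=2)[:,:,::-1])
```

```text
7.625 [ 0.49366895 -0.10651762  0.19604836] [ 0.15362462 -0.61077237 -0.30389801] [-0.0604128   0.06395866 -0.06249078]
```

View pics/c8.png

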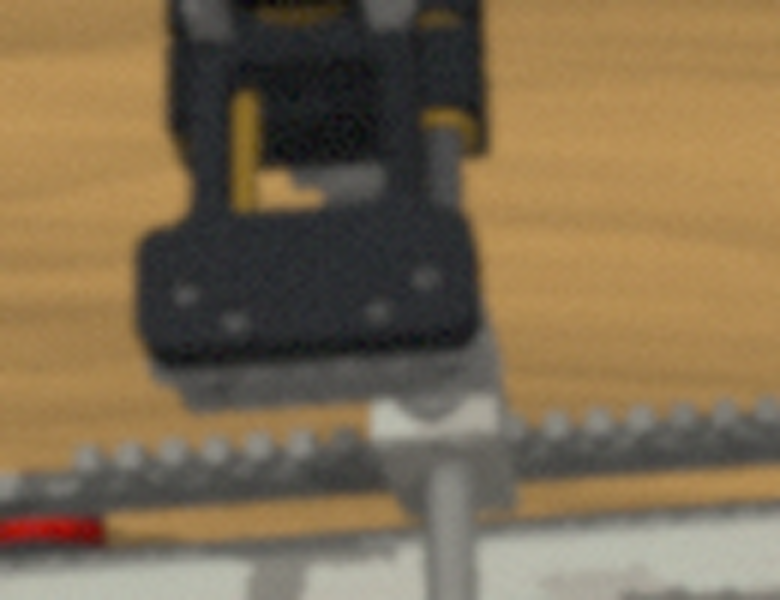

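Run:
```python
import cv2,numpy as np
r=lambda n:cv2.imread('pics/%s.png'%n)
t0=r('side0')
for n in ['side1','side2','side3','side4','side5','side6']:
    im=r(n)
    out=[]
    for (x0,y0,x1,y1) in [(236,160,262,250),(180,125,228,142),(200,325,300,345)]:
        a=t0[y0:y1,x0:x1].astype(np.float32).mean(2);b=im[y0:y1,x0:x1].astype(np.float32).mean(2)
        out.append(np.round(cv2.phaseCorrelate(a,b,cv2.createHanningWindow((x1-x0,y1-y0),cv2.CV_32F))[0],2))
    print(n,out)
```

```text
side1 [array([0.56, 0.03]), array([0.31, 0.08]), array([-0.01,  0.02])]
side2 [array([ 0.46, -0.07]), array([-0.7 ,  0.84]), array([0.04, 0.06])]
side3 [array([0.57, 0.05]), array([0.14, 0.13]), array([-0.08,  0.04])]
side4 [array([ 0.66, -0.02]), array([0.04, 0.19]), array([-0.14, -0.03])]
side5 [array([ 0.76, -0.07]), array([-0.02,  0.03]), array([0.03, 0.25])]
side6 [array([ 0.95, -0.06]), array([0.09, 0.09]), array([1.06, 0.06])]
```

Run:
```python
from h import *
from scipy.optimize import least_squares
T=np.array([.4938,-.1065,.2082]);ex=np.array([.992,.125]);ey=np.array([-.125,.992])
for a,b in [((393,214.5),(239.3,100.8)),((400.3,208.3),(231.3,106.8)),((420.5,205.8),(207,108.3)),((428.8,210.5),(197.5,103.3))]:
    r=least_squares(lambda X: np.r_[np.array(px('top',X))-a,np.array(px('side',X))-b],[.55,-.1,.35])
    d=r.x-T;print(r.x.round(4),r.fun.round(1),'rel jaw,lat,z',(d[:2]@ex).round(4),(d[:2]@ey).round(4),d[2].round(4))
```

```text
[ 0.5654 -0.0739  0.379 ] [-0.2  0.  -0.2 -0. ] rel jaw,lat,z 0.0751 0.0234 0.1708
[ 0.5738 -0.0831  0.3788] [-0.8  0.1 -0.7 -0. ] rel jaw,lat,z 0.0823 0.0132 0.1706
[ 0.5774 -0.1108  0.3793] [-0.4  0.  -0.3 -0. ] rel jaw,lat,z 0.0824 -0.0147 0.1711
[ 0.5712 -0.1224  0.3794] [-0.  0. -0. -0.] rel jaw,lat,z 0.0748 -0.0254 0.1712
```

Run:
```python
from h import *
T=np.array([.4938,-.1065,.2082]);ex=np.array([.992,.125]);ey=np.array([-.125,.992])
for n,u,v in(('base',200,123),('base',225,122),('baseTopR',249,107)):
  for z in(.25,.28,.30,.32,.34,.36):
    p=ray('side',u,v,z)-T;print(n,z,(p[:2]@ex).round(4),(p[:2]@ey).round(4))
T=np.array([.4947,-.1064,.2667])
for n,u in(('L',223.3),('R',238.1)):
  for z in(.2667,.28,.29,.30,.31):
    p=ray('side',u,106.7,z)-T;print(n,z,(p[:2]@ex).round(4),(p[:2]@ey).round(4))
```

```text
base 0.25 0.0248 -0.056
base 0.28 0.0426 -0.0482
base 0.3 0.0544 -0.043
base 0.32 0.0663 -0.0378
base 0.34 0.0781 -0.0326
base 0.36 0.09 -0.0273
base 0.25 0.0261 -0.0187
base 0.28 0.0438 -0.0128
base 0.3 0.0556 -0.0089
base 0.32 0.0674 -0.005
base 0.34 0.0792 -0.0012
base 0.36 0.091 0.0027
baseTopR 0.25 0.0031 0.018
baseTopR 0.28 0.022 0.0219
baseTopR 0.3 0.0346 0.0245
baseTopR 0.32 0.0472 0.0271
baseTopR 0.34 0.0599 0.0297
baseTopR 0.36 0.0725 0.0323
L 0.2667 0.0092 -0.0176
L 0.28 0.0177 -0.015
L 0.29 0.024 -0.013
L 0.3 0.0304 -0.011
L 0.31 0.0368 -0.009
R 0.2667 0.0109 0.0041
R 0.28 0.0194 0.0063
R 0.29 0.0257 0.0079
R 0.3 0.032 0.0095
R 0.31 0.0384 0.011
```

Emit:
drive_tool(
  targets=[
    [0, 0, -0.03, 0, 0, 0],
    [0, 0, -0.06, 0, 0, 0],
    [0, 0, -0.11, 0, 0, 0],
    [0, 0, -0.11, 0, 0, 0],
  ],
)

```text
time: 8.18
tcp_pos: [0.4961, -0.1075, 0.3096]
ee_rot: [0.662, 0.75, 0.002, 0.003]
force: [0.1, -0.1, -0.3]
gripper_width: 0.0004
```

Run:
```python
from h import *
s=status.sense();print(s['time'],s['tcp_pos'],s['force'],s['moment'])
a=snap('side','side7.png');b=snap('top','top7.png')
cv2.imwrite('pics/c9.png',cv2.resize(a[0:150,150:350],None,fx=4,fy=4,interpolation=2)[:,:,::-1])
print(px('side',s['tcp_pos']))
cv2.imwrite('pics/c10.png',cv2.resize(b[170:320,330:530],None,fx=4,fy=4,interpolation=2)[:,:,::-1])
```

```text
8.175 [ 0.49614821 -0.10753484  0.30956194] [ 0.08845731 -0.12994661 -0.34677936] [-0.09294942  0.06356038 -0.07356482]
(np.float64(228.658456174557), np.float64(84.33277491744923))
```

View pics/c9.png

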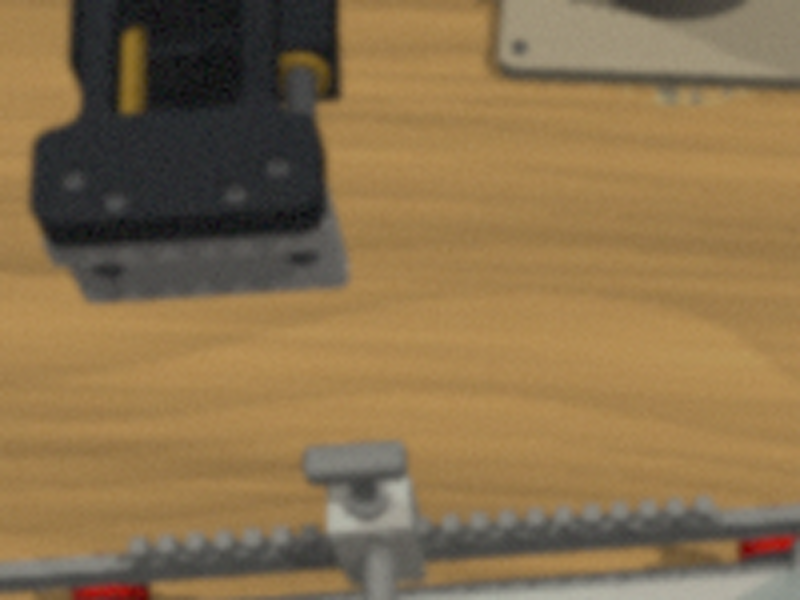

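View pics/c10.png

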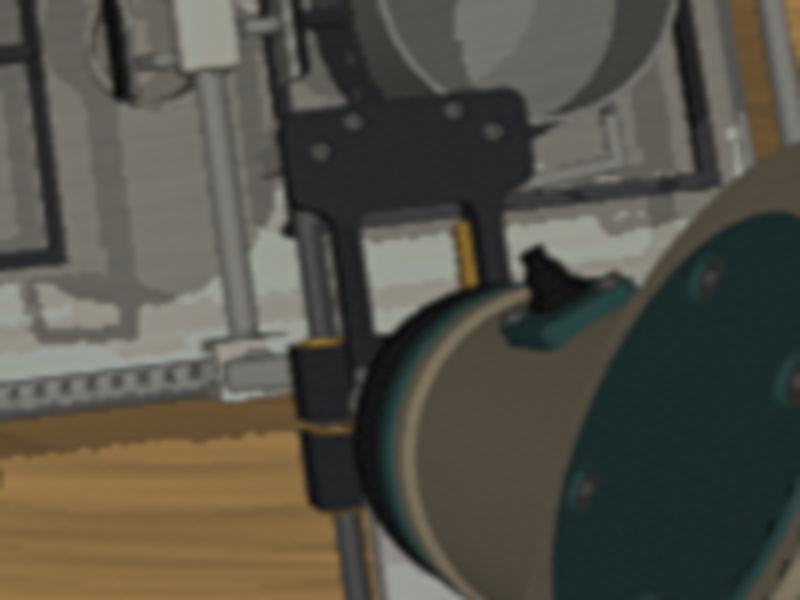

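Emit:
drive_tool(
  targets=[
    [-0.001, 0, 0.04, 0, 0, 0],
    [-0.002, 0, 0.08, 0, 0, 0],
    [-0.002, 0, 0.1, 0, 0, 0],
    [-0.002, 0, 0.108, 0, 0, 0],
    [-0.002, 0, 0.116, 0, 0, 0],
    [-0.002, 0, 0.116, 0, 0, 0],
  ],
  hand=0.05,
)

```text
time: 9.02
tcp_pos: [0.4939, -0.1084, 0.1901]
ee_rot: [0.662, 0.75, -0.0, -0.0]
force: [0.3, -0.9, 1.0]
gripper_width: 0.0498
```

Emit:
drive_tool(
  targets=[
    [0, 0, 0.004, 0, 0, 0],
    [0, 0, 0.008, 0, 0, 0],
    [0, 0, 0.012, 0, 0, 0],
    [0, 0, 0.012, 0, 0, 0],
  ],
)

```text
time: 9.52
tcp_pos: [0.4939, -0.1084, 0.178]
ee_rot: [0.662, 0.75, -0.0, -0.0]
force: [-1.1, 0.3, -0.3]
gripper_width: 0.0498
```

Run:
```python
from h import *
s=status.sense();print(s['time'],s['tcp_pos'],s['force'],s['moment'])
a=snap('side','side8.png')
cv2.imwrite('pics/c11.png',cv2.resize(a[60:160,170:300],None,fx=6,fy=6,interpolation=2)[:,:,::-1])
```

```text
9.525 [ 0.49385272 -0.10837918  0.17801737] [-1.05854782  0.2849903  -0.28356642] [ 0.00449002  0.08162536 -0.04258633]
```

View pics/c11.png

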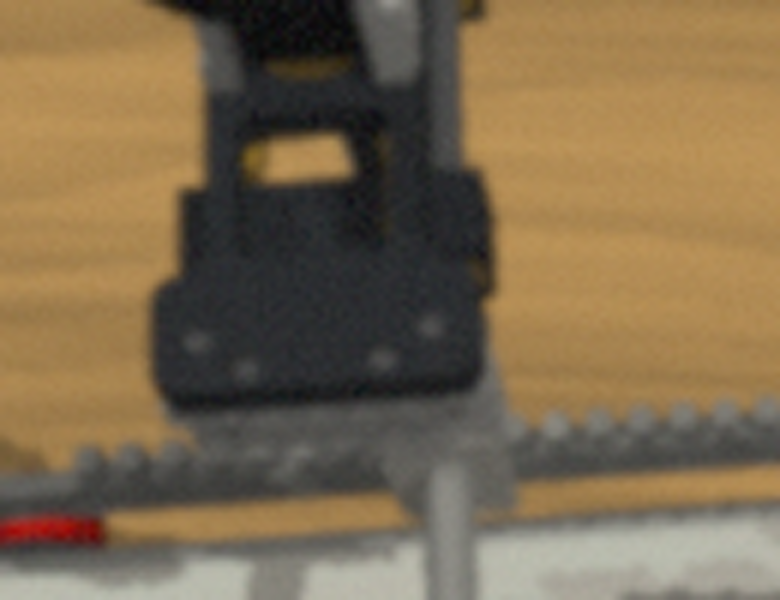

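Emit:
drive_tool(
  targets=[
    [0, 0, 0.004, 0, 0, 0],
    [0, 0, 0.007, 0, 0, 0],
    [0, 0, 0.007, 0, 0, 0],
  ],
)

```text
time: 9.95
tcp_pos: [0.4939, -0.1084, 0.171]
ee_rot: [0.662, 0.75, -0.0, -0.0]
force: [0.3, -0.1, -0.7]
gripper_width: 0.0498
```

Emit:
drive_tool(
  targets=[
    [0, 0, 0, 0, 0, 0],
    [0, 0, 0, 0, 0, 0],
    [0, 0, 0, 0, 0, 0],
    [0, 0, 0, 0, 0, 0],
    [0, 0, 0, 0, 0, 0],
    [0, 0, 0, 0, 0, 0],
    [0, 0, 0, 0, 0, 0],
    [0, 0, 0, 0, 0, 0],
  ],
  hand=0,
  force=35,
)

```text
time: 10.95
tcp_pos: [0.4946, -0.1084, 0.1714]
ee_rot: [0.662, 0.75, 0.0, 0.0]
force: [2.5, -0.1, -0.8]
gripper_width: 0.0134
```

Emit:
drive_tool(
  targets=[
    [0, 0, -0.003, 0, 0, 0],
    [0, 0, -0.006, 0, 0, 0],
    [0, 0, -0.01, 0, 0, 0],
    [0, 0, -0.0105, 0, 0, 0],
    [0, 0, -0.0105, 0, 0, 0],
  ],
)

```text
time: 11.58
tcp_pos: [0.4945, -0.1084, 0.1816]
ee_rot: [0.662, 0.75, 0.0, 0.0]
force: [5.2, 0.1, -8.3]
gripper_width: 0.0134
```

Run:
```python
from h import *
s=status.sense();print(s['time'],s['tcp_pos'],s['force'],s['gripper_width'],s['ee_rot'])
```

```text
11.575 [ 0.49448212 -0.10844445  0.18157028] [ 5.17422486  0.06712875 -8.30556305] 0.013378659153618926 [6.61522213e-01 7.49925503e-01 8.13145402e-05 3.07918869e-04]
```

Emit:
drive_tool(
  targets=[
    [0.003, 0, 0, 0, 0, 0],
    [0.008, 0, 0, 0, 0, 0],
    [0.014, 0, 0, 0, 0, 0],
    [0.021, 0, 0, 0, 0, 0],
    [0.028, 0, 0, 0, 0, 0],
    [0.035, 0, 0, 0, 0, 0],
    [0.042, 0, 0, 0, 0, 0],
    [0.048, 0, 0, 0, 0, 0],
    [0.052, 0, 0, 0, 0, 0],
    [0.054, 0, 0, 0, 0, 0],
    [0.054, 0, 0, 0, 0, 0],
  ],
)

```text
time: 12.95
tcp_pos: [0.4881, -0.0574, 0.1819]
ee_rot: [0.662, 0.75, -0.001, 0.002]
force: [5.0, -3.5, -8.0]
gripper_width: 0.0135
```

Run:
```python
from h import *
s=status.sense();print(s['time'],s['tcp_pos'],s['force'],s['gripper_width'],s['ee_rot'])
a=snap('side','side9.png')
cv2.imwrite('pics/c12.png',cv2.resize(a[80:280,180:400],None,fx=3.6,fy=3,interpolation=2)[:,:,::-1])
b=snap('top','top9.png')
cv2.imwrite('pics/c13.png',cv2.resize(b[110:290,210:410],None,fx=4,fy=3.3,interpolation=2)[:,:,::-1])
```

```text
12.95 [ 0.4880793  -0.05741472  0.18185725] [ 4.99438395 -3.5325717  -8.00719615] 0.013547734851972082 [ 0.66198297  0.74951612 -0.00075328  0.00188843]
```

View pics/c12.png

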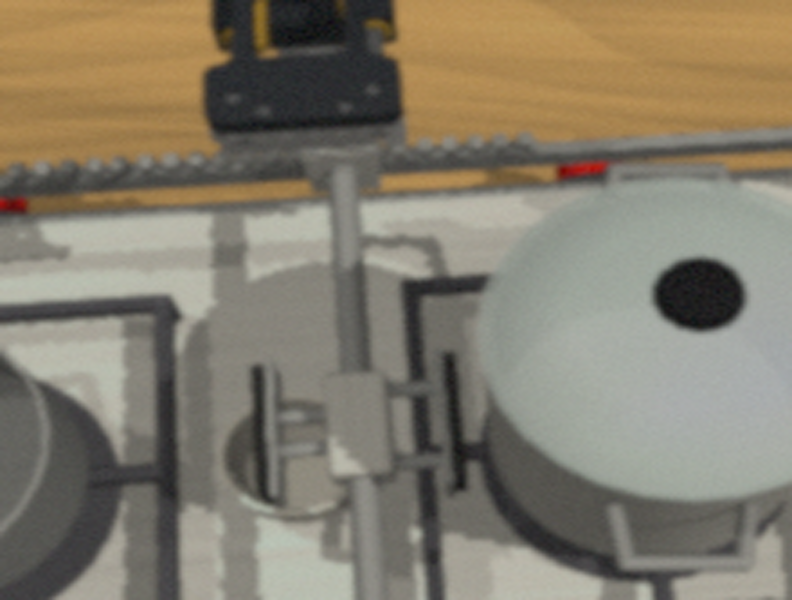

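View pics/c13.png

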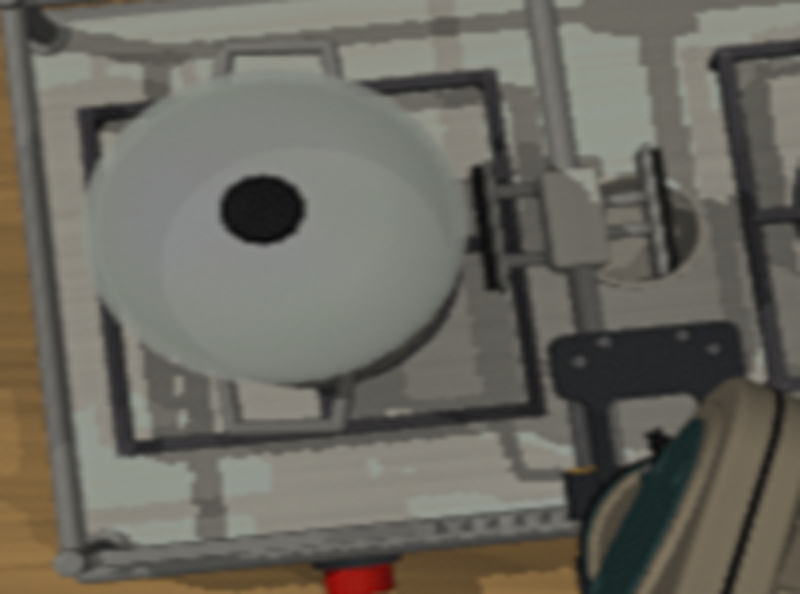

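Emit:
drive_tool(
  targets=[
    [0.002, 0, 0, 0, 0, 0],
    [0.004, 0, 0, 0, 0, 0],
    [0.006, 0, 0, 0, 0, 0],
  ],
)

```text
time: 13.42
tcp_pos: [0.4874, -0.052, 0.1819]
ee_rot: [0.662, 0.749, -0.001, 0.002]
force: [5.1, -5.0, -8.2]
gripper_width: 0.0137
```

Emit:
drive_tool(
  targets=[
    [0.002, 0, 0, 0, 0, 0],
    [0.004, 0, 0, 0, 0, 0],
  ],
)

```text
time: 13.68
tcp_pos: [0.4869, -0.0481, 0.1819]
ee_rot: [0.662, 0.749, -0.001, 0.002]
force: [5.1, -4.5, -8.1]
gripper_width: 0.0139
```

Emit:
drive_tool(
  targets=[
    [0.002, 0, 0, 0, 0, 0],
    [0.004, 0, 0, 0, 0, 0],
  ],
)

```text
time: 13.92
tcp_pos: [0.4865, -0.0448, 0.182]
ee_rot: [0.662, 0.749, -0.001, 0.003]
force: [5.1, -6.3, -9.0]
gripper_width: 0.0135
```

Run:
```python
from h import *
s=status.sense();print(s['time'],s['tcp_pos'],s['force'],s['gripper_width'],s['ee_rot'])
for c in ['top','side']:
    vision.get_image(c)
    for n in ['clamp_pads','pot_clamp']: print(c,n,[(round(d['confidence'],2),w(c,d['at']).round(4)) for d in vision.tip_of(n,c)])
a=snap('side','side10.png')
cv2.imwrite('pics/c14.png',cv2.resize(a[80:280,180:400],None,fx=3.6,fy=3,interpolation=2)[:,:,::-1])
b=snap('top','top10.png')
cv2.imwrite('pics/c15.png',cv2.resize(b[110:290,210:410],None,fx=4,fy=3.3,interpolation=2)[:,:,::-1])
```

```text
13.925 [ 0.48648816 -0.04483831  0.18196691] [ 5.12552443 -6.25545531 -8.97370672] 0.013516678765390207 [ 0.66225174  0.7492759  -0.00119019  0.00261664]
top clamp_pads [(0.67, array([ 0.6492, -0.0244,  0.1711]))]
top pot_clamp [(0.76, array([ 0.6488, -0.0225,  0.167 ])), (0.31, array([ 0.6541, -0.0721,  0.0781]))]
side clamp_pads [(0.64, array([ 0.6442, -0.0264,  0.1735]))]
side pot_clamp [(0.97, array([ 0.6515, -0.0184,  0.1699]))]
```

View pics/c14.png

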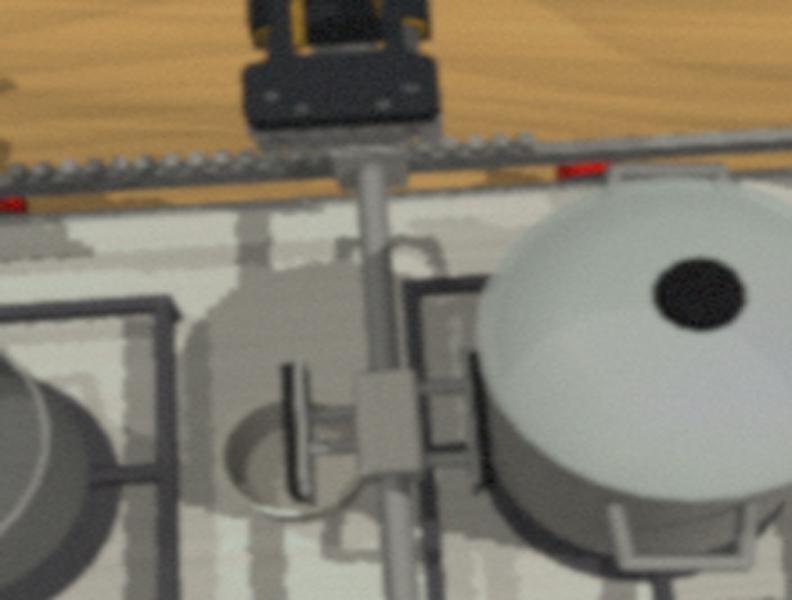

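View pics/c15.png

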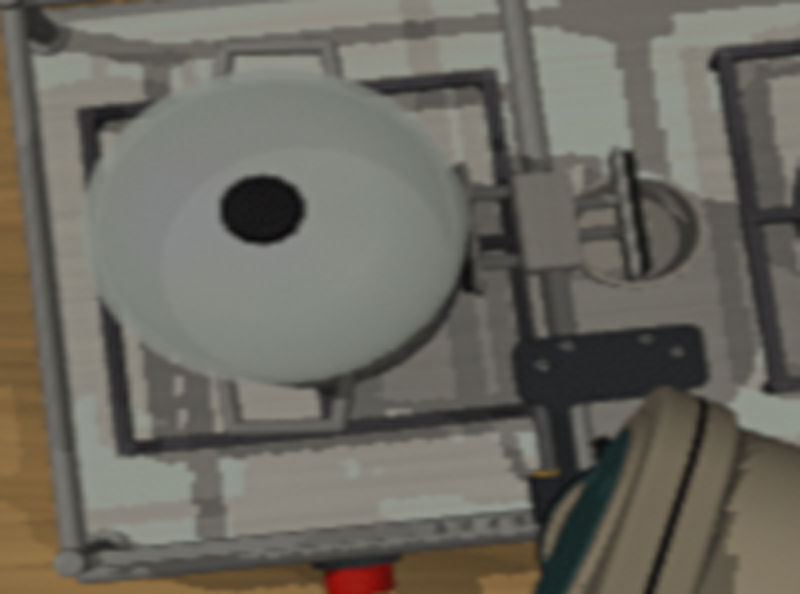

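Emit:
drive_tool(
  targets=[
    [0.002, 0, 0, 0, 0, 0],
    [0.004, 0, 0, 0, 0, 0],
    [0.006, 0, 0, 0, 0, 0],
    [0.0085, 0, 0, 0, 0, 0],
    [0.0085, 0, 0, 0, 0, 0],
  ],
)

```text
time: 14.95
tcp_pos: [0.4856, -0.0373, 0.182]
ee_rot: [0.662, 0.749, -0.001, 0.003]
force: [4.6, -8.1, -9.0]
gripper_width: 0.0138
```

Run:
```python
from h import *
s=status.sense();print(s['time'],s['tcp_pos'],s['force'],s['gripper_width'],s['ee_rot'])
d=s['tcp_pos'][:2]-np.array([.4945,-.1084]);print(d@[-.1232,.9924])
a=snap('side','side11.png')
cv2.imwrite('pics/c16.png',cv2.resize(a[100:260,220:340],None,fx=6.4,fy=3.7,interpolation=2)[:,:,::-1])
for c in['side']:
    for n in ['tall_pot','pot_clamp']:print([(round(d['confidence'],2),w(c,d['at']).round(4)) for d in vision.tip_of(n,c)])
```

```text
14.95 [ 0.48555373 -0.03731041  0.18204261] [ 4.60369115 -8.14068991 -8.97395567] 0.013813765098933466 [ 0.66241948  0.74912523 -0.00146383  0.00311047]
0.07165148727647139
[]
[]
```

View pics/c16.png

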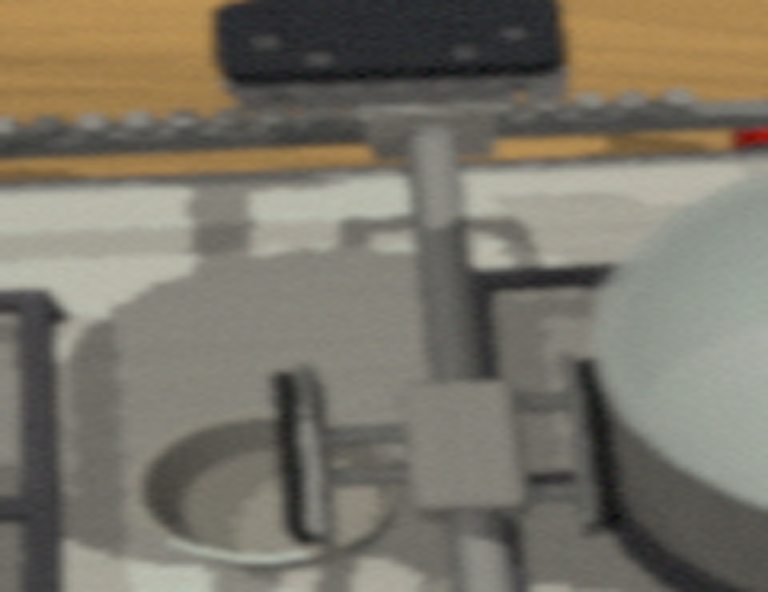

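Emit:
drive_tool(
  targets=[
    [0, 0, 0.002, 0, 0, 0],
    [0, 0, 0.004, 0, 0, 0],
    [0, 0, 0.0055, 0, 0, 0],
    [0, 0, 0.0055, 0, 0, 0],
  ],
)

```text
time: 15.6
tcp_pos: [0.4856, -0.037, 0.1766]
ee_rot: [0.662, 0.749, -0.001, 0.003]
force: [5.7, -8.8, -6.9]
gripper_width: 0.0134
```

Emit:
drive_tool(
  targets=[
    [0, 0, 0.002, 0, 0, 0],
    [0, 0, 0.004, 0, 0, 0],
    [0, 0, 0.004, 0, 0, 0],
  ],
)

```text
time: 15.98
tcp_pos: [0.4855, -0.0368, 0.1727]
ee_rot: [0.662, 0.749, -0.001, 0.003]
force: [5.1, -6.8, -6.5]
gripper_width: 0.0136
```

Emit:
drive_tool(
  targets=[
    [0, 0, 0, 0, 0, 0],
    [0, 0, 0, 0, 0, 0],
    [0, 0, 0, 0, 0, 0],
    [0, 0, 0, 0, 0, 0],
  ],
  hand=0.045,
)

```text
time: 16.48
tcp_pos: [0.4843, -0.0323, 0.1723]
ee_rot: [0.661, 0.75, 0.0, -0.0]
force: [0.5, -0.2, 0.2]
gripper_width: 0.0446
```

Emit:
drive_tool(
  targets=[
    [0, 0, -0.02, 0, 0, 0],
    [0, 0, -0.06, 0, 0, 0],
    [0, 0, -0.12, 0, 0, 0],
    [0, 0, -0.15, 0, 0, 0],
    [-0.04, -0.02, -0.15, 0, 0, 0],
    [-0.08, -0.04, -0.15, 0, 0, 0],
    [-0.08, -0.04, -0.15, 0, 0, 0],
  ],
)

```text
time: 17.35
tcp_pos: [0.4532, -0.1202, 0.3228]
ee_rot: [0.664, 0.748, -0.0, 0.0]
force: [0.8, 0.4, -0.3]
gripper_width: 0.0454
```

Run:
```python
from h import *
s=status.sense();print(s['time'],s['tcp_pos'],s['force'],s['gripper_width'])
a=snap('side','side12.png')
cv2.imwrite('pics/c17.png',cv2.resize(a[90:250,210:410],None,fx=4,fy=3.7,interpolation=2)[:,:,::-1])
b=snap('top','top12.png')
cv2.imwrite('pics/c18.png',cv2.resize(b[110:290,210:410],None,fx=4,fy=3.3,interpolation=2)[:,:,::-1])
for c in['side','top']:
    for n in ['tall_pot','pot_clamp','clamp_pads','bar_grip','low_pan','ramekin']:print(c,n,[(round(d['confidence'],2),w(c,d['at']).round(4)) for d in vision.tip_of(n,c)][:1])
```

```text
17.35 [ 0.45324044 -0.12023788  0.32282327] [ 0.82771546  0.42955926 -0.25820131] 0.04537307493647676
side tall_pot [(0.23, array([ 0.654 , -0.0749,  0.083 ]))]
side pot_clamp [(0.67, array([ 0.6504, -0.0133,  0.1677]))]
side clamp_pads [(0.89, array([ 0.6418, -0.0168,  0.1689]))]
side bar_grip [(0.3, array([ 0.6438, -0.0172,  0.1713]))]
side low_pan [(0.75, array([ 0.6772, -0.2354,  0.1178]))]
side ramekin [(0.74, array([ 0.6575, -0.0747,  0.0849]))]
top tall_pot [(0.36, array([ 0.6502, -0.0149,  0.1638]))]
top pot_clamp [(0.68, array([ 0.6454, -0.017 ,  0.1652]))]
top clamp_pads []
top bar_grip [(0.56, array([ 0.4862, -0.0363,  0.223 ]))]
top low_pan [(0.71, array([ 0.6747, -0.2346,  0.1179]))]
top ramekin [(0.62, array([ 0.6533, -0.0717,  0.0806]))]
```

View pics/c17.png

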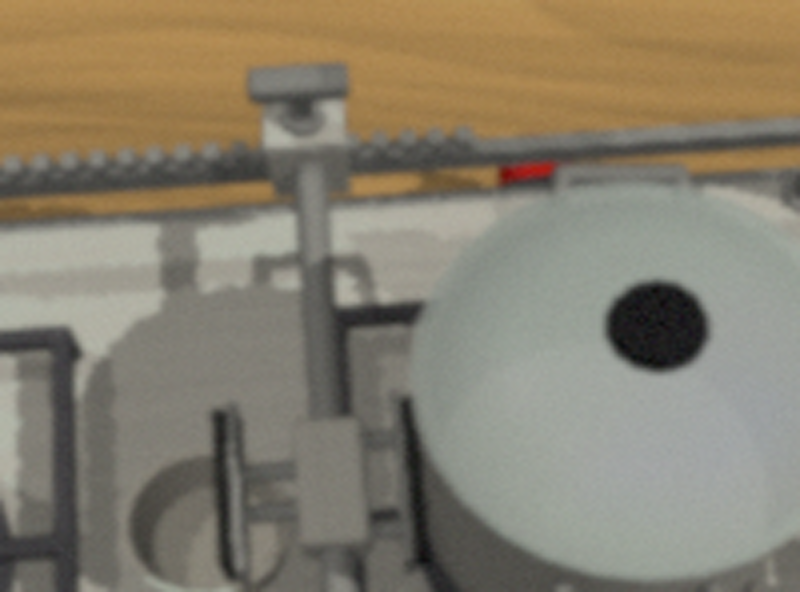

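View pics/c18.png

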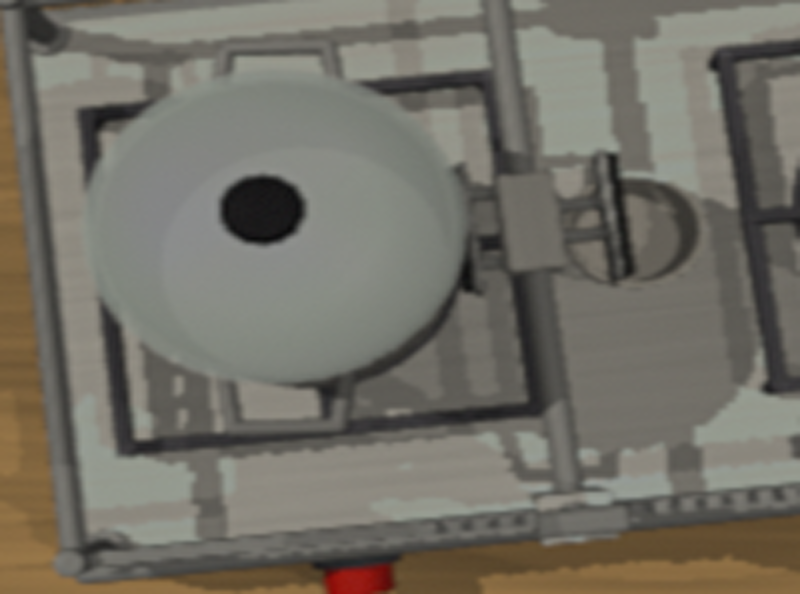

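Run:
```python
from h import *
print(np.round(px('side',(.4860,-.0375,.229)),1),np.round(px('side',(.4860,-.0375,.236)),1))
a=cv2.imread('pics/side0.png');b=cv2.imread('pics/side12.png');t=cv2.imread('pics/top0.png');t2=cv2.imread('pics/top12.png')
f=lambda i,x:cv2.resize(i[100:150,x:x+50],None,fx=8,fy=10,interpolation=2)
cv2.imwrite('pics/c19.png',np.hstack([f(a,215),f(b,262)]))
def ph(p,q,x0,y0,x1,y1):
    g=lambda i:cv2.cvtColor(i,cv2.COLOR_BGR2GRAY)[y0:y1,x0:x1].astype(np.float32)
    return np.round(cv2.phaseCorrelate(g(p),g(q),cv2.createHanningWindow((x1-x0,y1-y0),cv2.CV_32F))[0],2)
print('knob',ph(a,b,350,150,400,205),ph(t,t2,255,150,300,195),'pan',ph(a,b,105,190,190,260),ph(t,t2,430,130,495,200))
s=status.sense();print(s['time'])
```

```text
[283.7 110.7] [283.4 108.3]
knob [-0.09  0.  ] [0.55 0.5 ] pan [0.02 0.01] [-0.09  0.05]
18.05
```

View pics/c19.png

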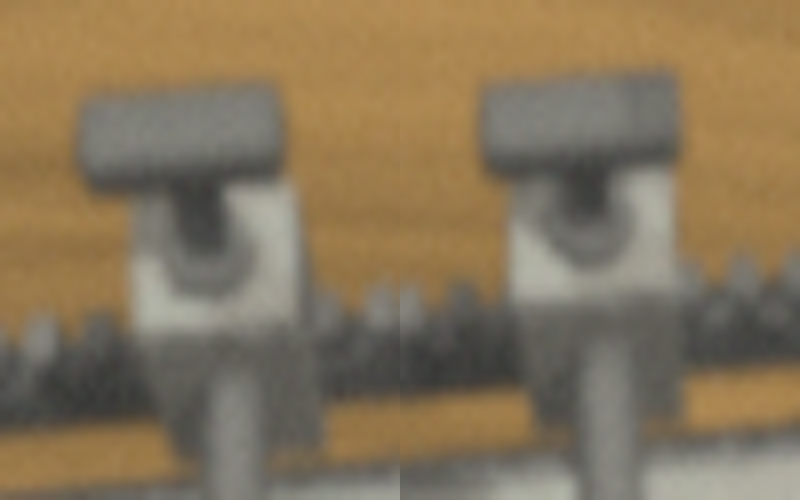

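Run:
```python
from h import *
th=.1235;c0=np.array([.655,-.0731]);ex=np.array([np.cos(th),np.sin(th)]);ey=np.array([-ex[1],ex[0]])
for y in(-.0144,.0576):
  for l in(0,.007):
    print(y,l,[np.round(px('side',[*(c0+ex*x+ey*y),z+l]),1) for x,z in((-.172,.229),(-.158,.217))], 'tooth line',np.round(px('side',[*(c0+ex*-.165+ey*y),.17]),1))
for n in('side0','side12'):
    im=cv2.imread('pics/%s.png'%n).astype(float)
    for c in ([232,233,234,243,244] if n=='side0' else [279,280,281,290,291]):
        print(n,c,im[104:124,c].astype(int)[:,0], (im[104:124,c,2]-im[104:124,c,0]).astype(int))
```

```text
-0.0144 0 [array([238.7, 108.9]), array([240.1, 120.6])] tooth line [244.7 131. ]
-0.0144 0.007 [array([237.9, 106.5]), array([239.4, 118.4])] tooth line [244.7 131. ]
0.0576 0 [array([284.3, 105.8]), array([285.3, 117.5])] tooth line [287.  128.1]
0.0576 0.007 [array([284. , 103.4]), array([285. , 115.2])] tooth line [287.  128.1]
side0 232 [ 79  81  77  79  81 100 111 119 119 120 119 111  98  83  73  78  98 106
 111 109] [93 91 90 87 71 37 15  9  8  9  8  5  3  4  3 16 20 19 19 18]
side0 233 [ 78  83  80  77  85  99 113 117 118 125 120 110  94  74  73  85 100 110
 114 112] [93 89 90 85 67 34 13  8  7  7  5  5  6  7  4  8  9 12 12 13]
side0 234 [ 82  80  81  80  83 100 114 119 122 121 118 112  96  77  73  85 104 112
 116 113] [89 90 91 83 67 33 11  6  6  8  9  5  5  6  8  9 13 10 10 12]
side0 243 [ 78  80  82  83  95 111 121 123 118 123 115  99  85  73  92 119 112 101
  98  95] [93 92 88 78 45 19  6  7  9  8  5  8  5  5  8 10  8  6  4  3]
side0 244 [ 79  79  83  84  97 108 119 118 124 120 113 101  80  74 104 136 138 126
 120 111] [91 92 87 76 43 18  9  9  7  7  4  6  5  5 11 11 12 12  8  8]
side12 279 [ 82  83  82  89 104 116 122 120 123 118 106  91  77  82 102 111 111 108
 113 126] [89 88 85 66 31 10  9  7 10  8  8  6  5  6  8  9 11  9  9 12]
side12 280 [ 81  83  81  93 108 116 120 121 119 116 109  88  74  83  95 104 104 100
 102 112] [92 89 83 59 24 11  8  8  9  8  6  7  5  3  9  9  9  7 10  7]
side12 281 [ 79  80  80  94 109 118 120 121 123 118 106  86  72  77  88  95  94  96
 104 106] [92 90 83 56 24 11  7  8  5  5  7  4  5  0  6  5  6  7  4  6]
side12 290 [ 83  84  86  94 105 111 111 113 111 106  92  78  85 111 129 137 128 120
 118 117] [90 86 71 36 10  5  8  6  8  6  6  5  6 10 10 10  6  8  8 11]
side12 291 [ 80  80  86  98 101 107 107 109 107 102  91  80  90 125 145 151 147 137
 133 134] [92 88 71 33 11  5  6  8  6  7  5  5  8 11  9 12 11 10 13 12]
```

Run:
```python
from h import *
for k in range(3):
  for c in['side','top']:
    vision.get_image(c)
    print(c,[(round(d['confidence'],2),w(c,d['at']).round(4)) for d in vision.tip_of('bar_grip',c)])
s=status.sense();print(s['time'])
```

```text
side [(0.51, array([ 0.4889, -0.0382,  0.2263]))]
top [(0.76, array([ 0.4836, -0.0369,  0.2235]))]
side [(0.71, array([ 0.4886, -0.037 ,  0.2235]))]
top [(0.7, array([ 0.4856, -0.0375,  0.2251])), (0.43, array([ 0.6751, -0.2342,  0.1185]))]
side [(0.57, array([ 0.4892, -0.0378,  0.2272]))]
top [(0.63, array([ 0.4845, -0.0362,  0.2221]))]
18.65
```

```bash
python3 -c "
from station import env
print(env.sign_off())"
```

```text
the job is handed in; nothing more can be done
None
```

The pot is clamped: I gripped the release bar, lifted it about 10 mm and slid the clamp about 72 mm against the tall pot. I then lowered the bar into the notch, opened the fingers and backed away. I handed the job in at about 18.7 s of the 51 s allowed.

**First grasp missed:** The fingers closed above the bar. In the pictures the fingertips sit about 38 mm higher than the reported TCP. I felt downward gently with shut fingers and met no contact force. The pictures suggest the clamp shifted about 1 mm within its notch then. The second grasp, lower down, held.

**Last checks:**
- **Bar:** the networks put the grip at z 0.222–0.227 m, average about 0.225, against 0.223 with the bar fully down. While I lowered it, the force fell as the spring predicts, with no sign of it catching on a tooth. I did not nudge the clamp afterwards to test the catch.
- **Pad:** it is pushed in about 10 mm by the pictures. The force suggested 6–7 mm and the geometry about 9 mm. By every estimate the notch is the one nearest to half-way (12 mm).
- **Pot:** the side view shows no movement. The top view gave a 0.5-pixel shift at the knob, which I put down to changed shadows.
- **Low pan and ramekin:** the pan did not shift in either view. The ramekin showed no visible shift between pictures, but I had no starting measurement to compare it with.

**One thing disagreed:** the bar looked a few millimetres higher at the start (networks about z 0.231 m) than it does now. It may have been resting partly on a tooth before I touched it.

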